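# Three turns on the dosing crank

### The arm

A 6-joint arm with a two-finger parallel gripper is mounted at the origin on a cart in front of the work surface, level with it; the furniture and walls round the work are solid. World frame = base frame: x ahead of the robot, y to its left, z up, the work surface at z = 0. Lengths are in m, angles in rad, forces in N, time in s.
With the tool pointing down it reaches from about 0.225 to 0.725 m from the base axis. Payload 3.1 kg.
Tool frame: the origin (TCP) lies on the centre line of the jaws, within the pads' length; the fingertips stand 11 mm ahead of it and the grasp point (between the pads) lies 8 mm behind it; z points along the fingers, y is the line along which they close (so a half turn about z gives the same grasp; the last joint's range is limited). The gripper opens to 85 mm and grips with 20 to 120 N. Pads are 22 mm wide; open, the fingers measure 114 mm over their backs; the gripper's body (76 mm by 85 mm) begins 54 mm behind the grasp point. The pads swing forward as they close: fully open they stand 13 mm farther back than shut.
Start: joints at [1.001, 0.048, 0.099, 1.622, 0, 1.443], TCP at [0.224, 0.475, 0.221] pointing down, gripper open.
Joint ranges: [-2.91, 2.91], [-0.99, 1.94], [-1.21, 1.42], [-2.12, 2.29], [-1.49, 1.47], [-3.14, 3.14]. Speed limits (rad/s): [2.79, 2.79, 3.14, 3.14, 3.14, 3.14].

### API

Orientations are given as [roll, pitch, yaw] about the fixed x, y, z axes, in that order (R = Rz(yaw) Ry(pitch) Rx(roll)).
In Python, from station import ctrl gives the robot as it stands.
- The arm moves only by the tool apply_moves, never from a script. Its argument "targets" is a list of rows, each an object of numbers: "dx", "dy", "dz": the shift along the tool's x, y, z in cm; "wx", "wy", "wz": the turn, a rotation vector about the tool's x, y, z in degrees; "gripper": the closure, from 0 (fully open) to 1 (shut). A call has 1 to 12 rows; each row is the pose to reach, as a shift and turn from the pose commanded when the call began, along the tool's axes at that moment; what a row does not reach only later rows make up. A row lasts 1/12 s, in which the tool goes at most 41.7 mm and 7.16 degrees, less where a joint would pass 70% of its speed; a pose out of reach is approached as far as the arm can. A call with a gripper value outside its range is refused whole. The fingers move at their own pace and stop on an object; the grip force is fixed at half the most. Time passes only in rows, so rows that repeat a pose let the fingers close. It gives the time, the measured TCP pose, the force, the opening and the grip force at its end, in the units of the state.
- ctrl.sense(): the state, without advancing time (a new reading comes with each control period).
- ctrl.camera(name): name is "scene" or "top"; returns (picture, depth): 400x640x3 uint8, blue, green, red; 400x640 float32, m along the optical axis (not along the pixel's ray), 0 where there is no reading.
- ctrl.get_calibration(name): a dict with "K" (3x3 intrinsics, pixels), "k1" (the pictures are not rectified: a ray, as slopes to the right and down, at radius r is drawn at 1 + k1 r^2 times it, then the intrinsics apply), "extrinsics" (4x4, takes a point from world to camera coordinates). Camera axes: x right, y down, z forward; pixel columns grow to the right and rows downward; lengths in m; the calibration is good to about 2 mm. A picture is of the moment at which its call begins. get_calibration takes no time and is no camera call.
- ctrl.close_job(): hands the job in; it is judged then, once.
Trained networks look in the newest picture that a camera, given by its name, has taken for a name from the list of things; names that differ only in an ending like _2 or _b are one class to them, and where a whole thing is asked for, a point or a joint stands for the part that bears it (a point fixed in the world has none). Each returns a list of dicts, best first, with "score" (0 to 1); they miss things now and then, are a little off and sometimes report something else, mostly with a low value. They report only what shows in the picture. A call takes as long as a camera call.
- ctrl.search_frame(camera, name): "bbox" ([left, top, width, height] in pixels, round what is visible of it).
- ctrl.silhouettes(camera, name): "mask" (400x640 bool, what is visible of it) and "bbox" ([left, top, width, height] in pixels, round what is visible of it).
- ctrl.spot_point(camera, name): "pixel" ([column, row] in pixels: a listed point, or the origin of a listed thing).
The state is a dict: "time": time; "qpos": joint angles; "qvel": joint speeds; "effort": joint torques, N m; "tool_pos": TCP position; "tcp_rot": TCP orientation; "contact_force": force on the tool from outside, world axes, zero at the start; "ft_torque": the same for the moment, N m; "grip_width": finger opening in m; "finger_force": force on a finger pad.
Only numpy, scipy, OpenCV 4.12 (cv2) and the standard library are available. Lean on these libraries where they do the work, as an engineer would, in place of code of your own. Each camera call takes 0.05 s, during which the arm holds its last target. There are 200 camera calls.

### The job

Prime the hand-cranked dosing unit: take the crank by its black knob and wind it gently anticlockwise (seen from above) until it comes up against its internal stop, which can only be felt. From that stop give it exactly three full turns clockwise, without overshooting and without ever forcing the crank, then let go of it, leaving the things around where they are.

Things in the scene. Friction and masses are not known exactly. Their poses are not given: they have to be found in the camera images.
- crank: Flat steel crank arm, 20 mm wide, on a grey round dosing column (42 mm radius, 94 mm high, foot of 72 mm radius, bolted down). Origin: on the vertical turning axis, at the arm's underside, 95 mm over the table; x points along the arm to the knob, z up. Arm top 11 mm, hub nut 18 mm above the origin. About 5 N at the knob turns it; it stays where left. It can make over six turns.
- knob: Black plastic knob standing upright on the arm's end, 60 mm from the turning axis; 24 to 25 mm thick, 50 mm tall, spins freely on its pin, so the grip need not turn with the crank. Origin: centre of its underside, 108 mm over the table; its top is at 158 mm. Take it from above by its upper 40 mm.
- scroll_shoe (a point): Point on a small shoe hidden in the column, turning with the shaft; 10.0 mm from the axis at the stop, carried outward 0.4 mm per clockwise turn: too little to count turns by these readings. The stop is hard, inside, unmarked, 0.8 to 4 rad anticlockwise of the start. Between arm and shaft a rubber coupling yields 0.006 rad per N at the knob (10 N m/rad); never twist it over 9 degrees (26 N).
- black_tape: Roll of black tape, 66 mm across, 18 mm high, lying loose behind the column; origin under its centre.
- sanding_block: Wooden sanding block, 63x104x32 mm, loose, left of the column; origin under its centre.
- blue_pot: Small paint pot with white lid, 41 mm across, 45 mm high, loose, left of the column; origin under its centre.
- offcut_1: Wooden offcut, 40x70x30 mm, loose, behind and right of the column; origin under its centre.
- screwdriver_yellow: Screwdriver with yellow handle, 191 mm long, loose, behind and left of the column; origin under its centre.
- medium_jar: Jar with dark lid, 60 mm across, 70 mm high, loose, right of the column; origin under its centre.

How it is judged:
On the way:
1. the crank has been wound back anticlockwise up against its internal stop (horizontal distance between scroll_shoe and crank below 0.0100044 m), for 0.1 s.
At the end, for the whole second after the job is handed in: The crank rests, released, three full turns (1080 degrees, within 20 degrees either way) clockwise of the point where it first meets its internal stop (horizontal distance between scroll_shoe and crank between 0.0111778 and 0.0112222 m and angular speed of crank below 0.05 rad/s); the robot touches nothing.
It fails at once if the crank is forced: the rubber coupling between the arm and the shaft is twisted by more than 9 degrees (about 26 N along the turn at the knob) (angle between the x axis of crank and the x axis of scroll_shoe, either way round above 0.157 rad).
It fails at once if the crank is turned more than 40 degrees past the three turns (horizontal distance between scroll_shoe and crank above 0.0112444 m).
It fails at once if one of the loose things around is shifted by more than 20 mm (distance of any of black_tape, sanding_block, blue_pot, offcut_1, screwdriver_yellow, medium_jar from where it was at the start of the episode above 0.02 m).
It also fails if it takes over 72 s, if anything falls off the work surface, if the arm or the gripper's body presses on something with over 40 N, if the wrist force passes 120 N, or if a joint passes its speed limit or range.

## Working session

There is one attempt and no reset: what is moved stays moved. The work goes in short steps, Python scripts to look and compute and a tool call to move; the robot and the scene stay as the last step left them, time stands still between calls to the robot, and variables do not carry over. Pictures are saved under pics/ and viewed, at most 10 in all, crops included, and the job is handed in when it is done.

Besides the shell and the picture viewer there is one more tool, called after "Emit:" by a JSON object that holds its "name" and its "arguments". apply_moves: Moves the arm, as the interface text tells. Its arguments: {"type":"object","properties":{"targets":{"type":"array","items":{"type":"object","properties":{"dx":{"type":"number"},"dy":{"type":"number"},"dz":{"type":"number"},"wx":{"type":"number"},"wy":{"type":"number"},"wz":{"type":"number"},"gripper":{"type":"number"}}}}},"required":["targets"]}

```bash
mkdir -p pics; cat > h.py <<'E'
import numpy as np, cv2
from station import ctrl
from scipy.spatial.transform import Rotation as R
def world(cam,px,depth=None,z=None):
    c=ctrl.get_calibration(cam);K=np.array(c['K']);E=np.array(c['extrinsics'])
    p=cv2.undistortPoints(np.array([[px]],float),K,np.array([c['k1'],0,0,0.]))[0,0]
    d=E[:3,:3].T@np.array([p[0],p[1],1]);o=-E[:3,:3].T@E[:3,3]
    return o+d*(depth if z is None else (z-o[2])/d[2])
E
python3 - <<'E'
from h import *
s=ctrl.sense();print(s)
for cam in('scene','top'):
    im,d=ctrl.camera(cam);cv2.imwrite(f'pics/{cam}0.png',im)
    for n,z in(('knob',.108),('crank',.095)):
        for r in ctrl.spot_point(cam,n)[:2]:print(cam,n,r,world(cam,r['pixel'],z=z))
        for r in ctrl.search_frame(cam,n)[:2]:print(r)
E
```

```text
{'time': 0.0, 'qpos': array([ 1.00120492e+00,  4.87519342e-02,  9.75635081e-02,  1.62201415e+00,
       -1.77944878e-05,  1.44299875e+00]), 'qvel': array([-0.00019486, -0.00110859,  0.00026443,  0.00106732,  0.00052469,
       -0.00012964]), 'effort': array([-1.28375996e-03, -3.38778949e+01,  3.20016325e+01,  2.02201609e-02,
       -2.14488332e-04, -3.32090366e-06]), 'tool_pos': array([0.22413001, 0.47403036, 0.21989939]), 'tcp_rot': array([-3.13920376e+00, -2.89026440e-04,  2.69979851e+00]), 'contact_force': array([ 0.10283552,  0.27131771, -0.18431818]), 'ft_torque': array([-0.00684588,  0.03470502,  0.00148428]), 'finger_force': 0.0, 'grip_width': 0.08508698573779395}
scene knob {'pixel': [283.5, 185.1], 'score': 0.53} [0.67064331 0.10781505 0.108     ]
{'bbox': [279.0, 171.5, 9.9, 18.8], 'score': 0.43}
scene crank {'pixel': [291.4, 199.3], 'score': 0.82} [0.63958675 0.0566655  0.095     ]
{'bbox': [277.6, 171.4, 18.5, 31.8], 'score': 0.67}
top knob {'pixel': [279.6, 207.3], 'score': 0.5} [0.6590486  0.10574259 0.108     ]
top crank {'pixel': [302.9, 223.1], 'score': 0.85} [0.61891846 0.04705319 0.095     ]
top crank {'pixel': [222.5, 213.6], 'score': 0.54} [0.64751098 0.25397707 0.095     ]
{'bbox': [272.8, 202.9, 34.3, 21.5], 'score': 0.65}
{'bbox': [198.3, 172.6, 66.2, 11.2], 'score': 0.57}
```

View pics/top0.png

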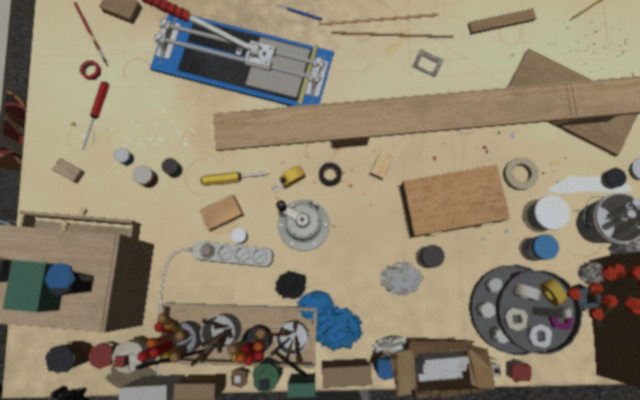

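View pics/scene0.png

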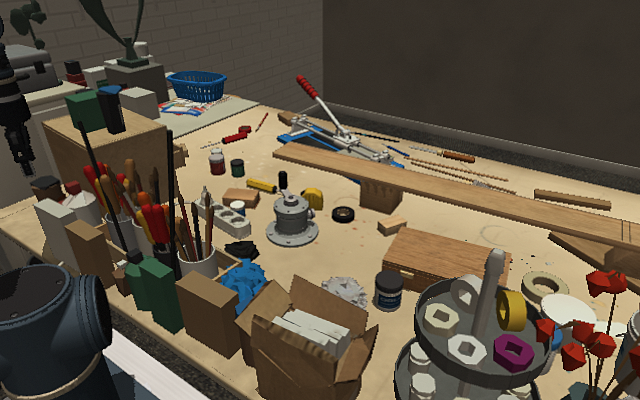

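```bash
python3 - <<'E'
from h import *
c=ctrl.get_calibration('top');K=np.array(c['K']);E=np.array(c['extrinsics'])
im,d=ctrl.camera('top')
v,u=np.mgrid[:400,:640]
p=cv2.undistortPoints(np.stack([u,v],-1).reshape(-1,1,2).astype(float),K,np.array([c['k1'],0,0,0.])).reshape(400,640,2)
P=np.dstack([p,np.ones((400,640))])*d[...,None]
W=(P-E[:3,3])@E[:3,:3]
W[d==0]=np.nan
np.save('W.npy',W)
g=lambda p:cv2.projectPoints(np.array([p],float),cv2.Rodrigues(E[:3,:3])[0],E[:3,3],K,np.array([c['k1'],0,0,0.]))[0].ravel()
print('base',g([0,0,0]),'tcp',g([.224,.474,.22]),'cam',-E[:3,:3].T@E[:3,3])
# height map 5 cm cells, x .1..0.85,y -.3...6
print('y  ',[round(y,2) for y in np.arange(.55,-.31,-.05)])
for x in np.arange(.85,.05,-.05):
    print(round(x,2),[int(1000*np.nanmax(W[...,2][m])) if (m:=(abs(W[...,0]-x)<.025)&(abs(W[...,1]-y)<.025)&(d>0)).any() else -1 for y in np.arange(.55,-.31,-.05)])
for lo,hi in((.145,.17),(.1,.125),(.085,.099),(.004,.02)):
    m=(W[...,2]>lo)&(W[...,2]<hi)&(np.hypot(W[...,0]-.63,W[...,1]-.06)<.1)
    q=W[m];print(lo,m.sum(),np.median(q,0),(q.min(0)+q.max(0))/2,q.max(0)-q.min(0))
cv2.imwrite('pics/topc.png',cv2.resize(im[165:275,190:350],None,fx=5,fy=5,interpolation=cv2.INTER_CUBIC))
im,d=ctrl.camera('scene')
cv2.imwrite('pics/scenec.png',cv2.resize(im[150:260,210:370],None,fx=5,fy=5,interpolation=cv2.INTER_CUBIC))
E
```

```text
base [325.61564238 467.57746987] tcp [106.86511937 398.63300165] cam [0.44519193 0.00572067 1.33980509]
y   [np.float64(0.55), np.float64(0.5), np.float64(0.45), np.float64(0.4), np.float64(0.35), np.float64(0.3), np.float64(0.25), np.float64(0.2), np.float64(0.15), np.float64(0.1), np.float64(0.05), np.float64(-0.0), np.float64(-0.05), np.float64(-0.1), np.float64(-0.15), np.float64(-0.2), np.float64(-0.25), np.float64(-0.3)]
0.85 [50, 44, 6, 8, 6, 113, 116, 118, 116, 116, 117, 116, 116, 115, 116, 115, 116, 115]
0.8 [50, 66, 63, 59, 8, 13, 114, 116, 113, 61, 61, 23, 25, 8, 36, 37, 7, 7]
0.75 [6, 64, 67, 57, 29, 31, 32, 24, 21, 69, 65, 24, 25, 6, 34, 67, 71, 69]
0.7 [7, 8, 6, 6, 6, 35, 37, 14, 15, 16, 64, 60, 7, 10, 7, 71, 72, 73]
0.65 [155, 154, 152, 7, 40, 36, 38, 32, 7, 162, 116, 102, 7, 7, 6, 6, 71, 71]
0.6 [240, 239, 238, 7, 44, 46, 51, 50, 6, 99, 113, 98, 9, 9, 6, 7, 71, 71]
0.55 [240, 240, 240, 20, 46, 100, 48, 49, 50, 16, 15, 17, 8, 6, 8, 7, 77, 76]
0.5 [358, 360, 239, 12, 9, 7, 31, 45, 47, 41, 41, 11, 8, 8, 54, 63, 77, 78]
0.45 [358, 356, 239, 27, 11, 8, 7, 8, 37, 42, 48, 50
[... 399 characters left out ...]
4, 166, 161, 147, 146, 70, 145, 157, 158, 154, 140, 137, 164, 185, 188, 189]
0.15 [-1, -1, -94, -1, -1, -1, -1, -1, -1, -1, -1, -1, -1, -1, -1, -1, -1, -1]
0.1 [-1, -1, -1, -1, -1, -1, -1, -1, -1, -273, -272, -262, -258, -252, -1, -1, -1, -1]
0.145 77 [0.65866343 0.10076047 0.15506809] [0.65881947 0.10015101 0.15425007] [0.02194806 0.0224634  0.0166202 ]
0.1 267 [0.63551226 0.06132607 0.10755092] [0.6290249  0.06578232 0.11139489] [0.06784995 0.08574476 0.02272006]
0.085 757 [0.62098619 0.04454118 0.09285388] [0.62736181 0.05070343 0.09211146] [0.09214775 0.09096717 0.01355016]
0.004 1064 [0.60271204 0.04777213 0.01026614] [0.62859807 0.05926066 0.01198392] [0.19216229 0.19598849 0.01595116]
```

View pics/topc.png

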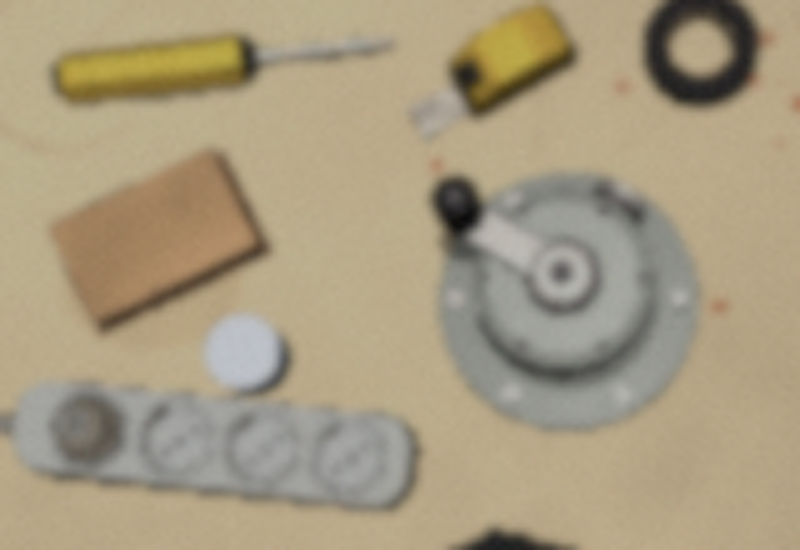

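```bash
python3 - <<'E'
from h import *
print('nut',world('top',[302.4,219.4],z=.113),'knob',world('top',[281.4,205.6],z=.158),'foot',world('top',[304,225.4],z=.01))
W=np.load('W.npy')
for lo in(.28,.32,.38):
    m=(W[...,2]>lo)&(W[...,0]<.6)&(W[...,0]>.1)&(abs(W[...,1])<.42)
    n,l,s,c=cv2.connectedComponentsWithStats(m.astype(np.uint8))
    for i in range(1,n):
        if s[i][4]>1:q=W[l==i];print(lo,s[i],q.min(0).round(2),q.max(0).round(2))
E
```

```text
nut [0.62591847 0.04760647 0.113     ] knob [0.65452808 0.09724236 0.158     ] foot [0.62434426 0.04693337 0.01      ]
0.28 [135 360  23   9 107] [0.3  0.35 0.28] [0.31 0.37 0.36]
0.28 [293 365  18  16 111] [0.29 0.03 0.28] [0.3  0.07 0.42]
0.32 [135 362  14   7  62] [0.3  0.35 0.32] [0.31 0.37 0.36]
0.32 [296 367  15  14  90] [0.29 0.03 0.32] [0.3  0.06 0.42]
0.38 [302 372   9   9  49] [0.29 0.03 0.38] [0.3  0.04 0.42]
```

View pics/scenec.png

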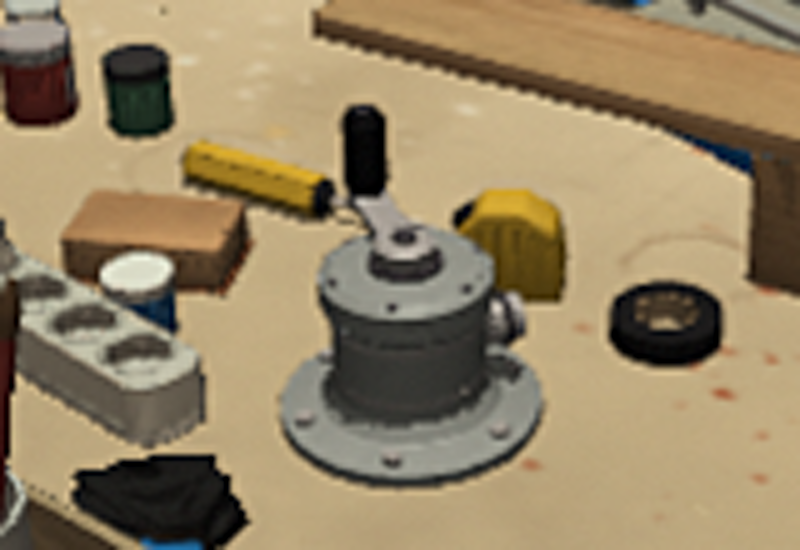

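Emit:
{"name": "apply_moves", "arguments": {"targets": [{"dz": -4},{"dz": -8},{"dz": -12},{"dz": -16,"wz": -7},{"dz": -20,"wz": -14},{"dz": -20,"wz": -21},{"dz": -20,"wz": -25.3},{"dz": -20,"wz": -25.3}]}}

```text
$.targets[0]: bad value
```

Emit:
{"name": "apply_moves", "arguments": {"targets": [{"dx": 0,"dy": 0,"dz": -4,"wx": 0,"wy": 0,"wz": 0,"gripper": 0},{"dx": 0,"dy": 0,"dz": -8,"wx": 0,"wy": 0,"wz": 0,"gripper": 0},{"dx": 0,"dy": 0,"dz": -12,"wx": 0,"wy": 0,"wz": 0,"gripper": 0},{"dx": 0,"dy": 0,"dz": -16,"wx": 0,"wy": 0,"wz": -7,"gripper": 0},{"dx": 0,"dy": 0,"dz": -20,"wx": 0,"wy": 0,"wz": -14,"gripper": 0},{"dx": 0,"dy": 0,"dz": -20,"wx": 0,"wy": 0,"wz": -21,"gripper": 0},{"dx": 0,"dy": 0,"dz": -20,"wx": 0,"wy": 0,"wz": -25.3,"gripper": 0},{"dx": 0,"dy": 0,"dz": -20,"wx": 0,"wy": 0,"wz": -25.3,"gripper": 0}]}}

```text
time: 1.27
tool_pos: [0.2249, 0.4752, 0.4226]
tcp_rot: [3.139, 0.002, -3.141]
contact_force: [-0.9, -0.4, -0.5]
grip_width: 0.0853
finger_force: 0.0
```

Emit:
{"name": "apply_moves", "arguments": {"targets": [{"dx": -3,"dy": -2.5,"dz": 0,"wx": 0,"wy": 0,"wz": 0,"gripper": 0},{"dx": -6,"dy": -5,"dz": 0,"wx": 0,"wy": 0,"wz": 0,"gripper": 0},{"dx": -9,"dy": -7.5,"dz": 0,"wx": 0,"wy": 0,"wz": 0,"gripper": 0},{"dx": -12,"dy": -10,"dz": 0,"wx": 0,"wy": 0,"wz": 0,"gripper": 0},{"dx": -15,"dy": -12.5,"dz": 0,"wx": 0,"wy": 0,"wz": 0,"gripper": 0},{"dx": -18,"dy": -15,"dz": 0,"wx": 0,"wy": 0,"wz": 0,"gripper": 0},{"dx": -21,"dy": -17.5,"dz": 0,"wx": 0,"wy": 0,"wz": 0,"gripper": 0},{"dx": -24,"dy": -20,"dz": 0,"wx": 0,"wy": 0,"wz": 0,"gripper": 0},{"dx": -27,"dy": -22.5,"dz": 0,"wx": 0,"wy": 0,"wz": 0,"gripper": 0},{"dx": -30,"dy": -25,"dz": 0,"wx": 0,"wy": 0,"wz": 0,"gripper": 0},{"dx": -33,"dy": -27.5,"dz": 0,"wx": 0,"wy": 0,"wz": 0,"gripper": 0},{"dx": -33,"dy": -27.5,"dz": 0,"wx": 0,"wy": 0,"wz": 0,"gripper": 0}]}}

```text
time: 2.27
tool_pos: [0.5601, 0.1943, 0.4151]
tcp_rot: [-3.137, -0.006, 3.132]
contact_force: [0.1, 0.4, -2.5]
grip_width: 0.0852
finger_force: 0.0
```

Emit:
{"name": "apply_moves", "arguments": {"targets": [{"dx": -3,"dy": -3,"dz": 0,"wx": 0,"wy": 0,"wz": 0,"gripper": 0},{"dx": -6,"dy": -6,"dz": 0,"wx": 0,"wy": 0,"wz": 0,"gripper": 0},{"dx": -9,"dy": -9,"dz": 0,"wx": 0,"wy": 0,"wz": 0,"gripper": 0},{"dx": -10,"dy": -10,"dz": 4,"wx": 0,"wy": 0,"wz": 0,"gripper": 0},{"dx": -10,"dy": -10,"dz": 8,"wx": 0,"wy": 0,"wz": 0,"gripper": 0},{"dx": -10,"dy": -10,"dz": 12,"wx": 0,"wy": 0,"wz": 0,"gripper": 0},{"dx": -10,"dy": -10,"dz": 15,"wx": 0,"wy": 0,"wz": 0,"gripper": 0},{"dx": -10,"dy": -10,"dz": 15,"wx": 0,"wy": 0,"wz": 0,"gripper": 0},{"dx": -10,"dy": -10,"dz": 15,"wx": 0,"wy": 0,"wz": 0,"gripper": 0}]}}

```text
time: 3.02
tool_pos: [0.649, 0.0992, 0.2594]
tcp_rot: [-3.141, -0.021, 3.139]
contact_force: [0.0, -0.2, -1.8]
grip_width: 0.0856
finger_force: 0.0
```

```bash
python3 - <<'E'
from h import *
s=ctrl.sense();print(s['qpos'],s['tool_pos'],s['tcp_rot'],s['contact_force'])
a,_=ctrl.camera('top');b,_=ctrl.camera('scene')
cv2.imwrite('pics/ab.png',np.vstack([cv2.resize(a[150:400,100:420],(800,300*2))[:0] if 0 else a[150:400], b[:330]]))
E
```

```text
[4.95227941e-02 4.65924709e-01 6.76658426e-01 1.80275588e+00
 2.06188012e-05 5.19293558e-02] [0.64902138 0.09915649 0.25941337] [-3.14051133 -0.02119829  3.13917441] [ 0.02872564 -0.1866936  -1.83558552]
```

View pics/ab.png

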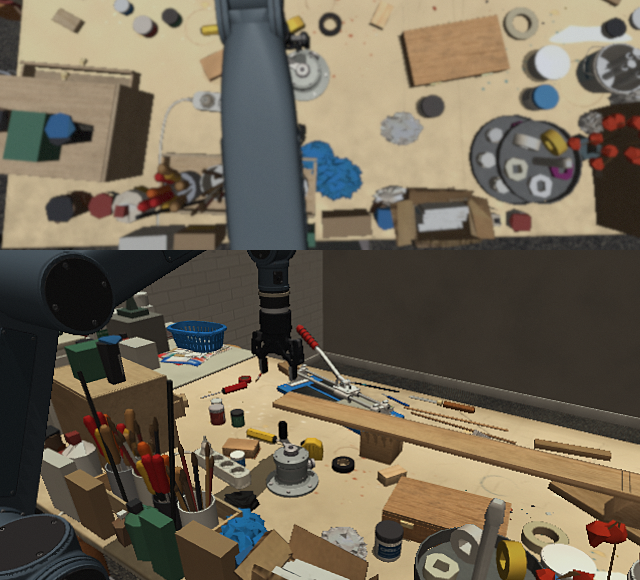

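Emit:
{"name": "apply_moves", "arguments": {"targets": [{"dx": 0,"dy": 0,"dz": 4,"wx": 0,"wy": 0,"wz": 0,"gripper": 0},{"dx": 0,"dy": 0,"dz": 7.5,"wx": 0,"wy": 0,"wz": 0,"gripper": 0},{"dx": 0,"dy": 0,"dz": 7.5,"wx": 0,"wy": 0,"wz": 0,"gripper": 0},{"dx": 0,"dy": 0,"dz": 7.5,"wx": 0,"wy": 0,"wz": 0,"gripper": 0},{"dx": 0,"dy": 0,"dz": 7.5,"wx": 0,"wy": 0,"wz": 0,"gripper": 0}]}}

```text
time: 3.53
tool_pos: [0.6571, 0.0997, 0.2015]
tcp_rot: [3.141, 0.008, 3.141]
contact_force: [0.9, 1.0, 0.4]
grip_width: 0.0853
finger_force: 0.0
```

```bash
python3 - <<'E'
from h import *
s=ctrl.sense();print(s['qpos'],s['tool_pos'],s['tcp_rot'],s['contact_force'])
b,d=ctrl.camera('scene')
cv2.imwrite('pics/s2.png',cv2.resize(b[90:260,200:370],None,fx=3.5,fy=3.5,interpolation=cv2.INTER_CUBIC))
E
```

```text
[ 4.98208150e-02  4.16388890e-01  4.93720156e-01  1.64007186e+00
 -1.97553492e-05  5.02449403e-02] [0.65709123 0.09974061 0.20149701] [3.14120779 0.00804656 3.1411669 ] [0.90858514 0.95508331 0.39022984]
```

View pics/s2.png

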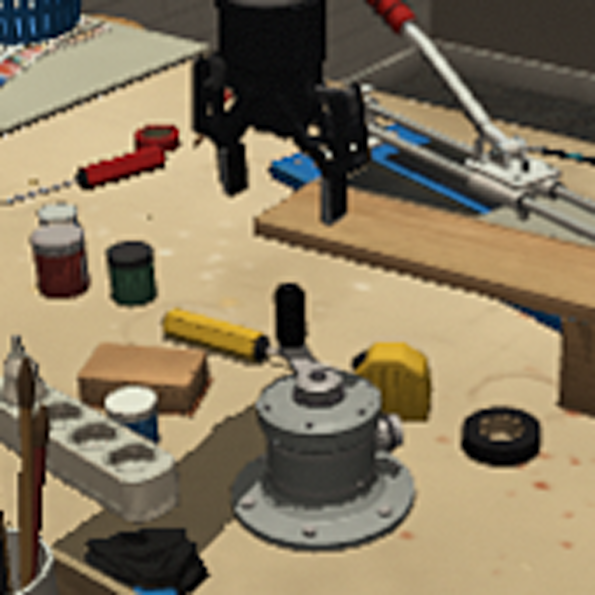

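Emit:
{"name": "apply_moves", "arguments": {"targets": [{"dx": 0,"dy": 0,"dz": 3,"wx": 0,"wy": 0,"wz": 0,"gripper": 0},{"dx": 0,"dy": 0,"dz": 6,"wx": 0,"wy": 0,"wz": 0,"gripper": 0},{"dx": 0,"dy": 0,"dz": 6,"wx": 0,"wy": 0,"wz": 0,"gripper": 0},{"dx": 0,"dy": 0,"dz": 6,"wx": 0,"wy": 0,"wz": 0,"gripper": 0},{"dx": 0,"dy": 0,"dz": 6,"wx": 0,"wy": 0,"wz": 0,"gripper": 0},{"dx": 0,"dy": 0,"dz": 6,"wx": 0,"wy": 0,"wz": 0,"gripper": 0.5},{"dx": 0,"dy": 0,"dz": 6,"wx": 0,"wy": 0,"wz": 0,"gripper": 0.5},{"dx": 0,"dy": 0,"dz": 6,"wx": 0,"wy": 0,"wz": 0,"gripper": 0.5},{"dx": 0,"dy": 0,"dz": 6,"wx": 0,"wy": 0,"wz": 0,"gripper": 0.5}]}}

```text
time: 4.33
tool_pos: [0.6553, 0.0995, 0.1377]
tcp_rot: [3.141, 0.003, 3.141]
contact_force: [-0.1, -0.2, -0.4]
grip_width: 0.0429
finger_force: 0.0
```

Emit:
{"name": "apply_moves", "arguments": {"targets": [{"dx": 0,"dy": 0,"dz": 0,"wx": 0,"wy": 0,"wz": 0,"gripper": 0.7},{"dx": 0,"dy": 0,"dz": 0,"wx": 0,"wy": 0,"wz": 0,"gripper": 0.8},{"dx": 0,"dy": 0,"dz": 0,"wx": 0,"wy": 0,"wz": 0,"gripper": 0.9},{"dx": 0,"dy": 0,"dz": 0,"wx": 0,"wy": 0,"wz": 0,"gripper": 0.9},{"dx": 0,"dy": 0,"dz": 0,"wx": 0,"wy": 0,"wz": 0,"gripper": 0.9},{"dx": 0,"dy": 0,"dz": 0,"wx": 0,"wy": 0,"wz": 0,"gripper": 0.9},{"dx": 0,"dy": 0,"dz": 0,"wx": 0,"wy": 0,"wz": 0,"gripper": 0.9},{"dx": 0,"dy": 0,"dz": 0,"wx": 0,"wy": 0,"wz": 0,"gripper": 0.9}]}}

```text
time: 5.0
tool_pos: [0.6548, 0.1003, 0.1368]
tcp_rot: [3.14, 0.001, -3.141]
contact_force: [0.6, 5.0, 5.2]
grip_width: 0.0207
finger_force: 58.8
```

```bash
python3 - <<'E'
from h import *
s=ctrl.sense();print(s['qpos'],s['tool_pos'],s['tcp_rot'],s['contact_force'],s['ft_torque'],s['grip_width'],s['finger_force'])
E
```

```text
[5.01578737e-02 4.07735224e-01 3.53772616e-01 1.51545383e+00
 1.48806742e-03 4.97837699e-02] [0.65475824 0.10033807 0.13675696] [ 3.14003776e+00  1.30412292e-03 -3.14121854e+00] [0.55979776 4.9899811  5.18673036] [ 1.11914708 -0.01137236 -0.02532088] 0.020660040875472598 58.82308314554393
```

```bash
cat > tab.py <<'E'
import sys, numpy as np
a,step,n=map(float,sys.argv[1:4]); stride=int(sys.argv[4]) if len(sys.argv)>4 else 1
# rows relative to the start angle a; stride = rows per call
P=lambda t:6*np.array([-np.cos(np.radians(t)),np.sin(np.radians(t))])
for k in range(int(n)):
    s=a+step*stride*(k//stride); t=a+step*(k+1); d=P(t)-P(s)
    print(round(t,1),*d.round(2), 't=',*np.round([-np.sin(np.radians(t)),np.cos(np.radians(t))],2))
E
python3 tab.py 62 7 5 5
```

```text
69.0 0.67 0.3 t= -0.93 0.36
76.0 1.37 0.52 t= -0.97 0.24
83.0 2.09 0.66 t= -0.99 0.12
90.0 2.82 0.7 t= -1.0 0.0
97.0 3.55 0.66 t= -0.99 -0.12
```

Emit:
{"name": "apply_moves", "arguments": {"targets": [{"dx": 0.67,"dy": 0.3,"dz": 0,"wx": 0,"wy": 0,"wz": 0,"gripper": 0.9},{"dx": 1.37,"dy": 0.52,"dz": 0,"wx": 0,"wy": 0,"wz": 0,"gripper": 0.9},{"dx": 2.09,"dy": 0.66,"dz": 0,"wx": 0,"wy": 0,"wz": 0,"gripper": 0.9},{"dx": 2.82,"dy": 0.7,"dz": 0,"wx": 0,"wy": 0,"wz": 0,"gripper": 0.9},{"dx": 3.55,"dy": 0.66,"dz": 0,"wx": 0,"wy": 0,"wz": 0,"gripper": 0.9},{"dx": 3.55,"dy": 0.66,"dz": 0,"wx": 0,"wy": 0,"wz": 0,"gripper": 0.9},{"dx": 3.55,"dy": 0.66,"dz": 0,"wx": 0,"wy": 0,"wz": 0,"gripper": 0.9}]}}

```text
time: 5.58
tool_pos: [0.6206, 0.1094, 0.1373]
tcp_rot: [3.135, 0.005, -3.14]
contact_force: [2.4, 9.5, 3.6]
grip_width: 0.0204
finger_force: 59.1
```

```bash
python3 - <<'E'
from h import *
s=ctrl.sense();print(s['tool_pos'],s['contact_force'],s['ft_torque'],s['grip_width'])
a,_=ctrl.camera('top');b,_=ctrl.camera('scene')
s=ctrl.sense();print(s['tool_pos'],s['contact_force'],s['ft_torque'])
E
python3 tab.py 97 5 12 1
```

```text
[0.62056685 0.10936951 0.13729809] [2.36110928 9.4725937  3.61523643] [ 2.1800359  -0.64921206  0.07868147] 0.02040553242706354
[0.6206551  0.10935364 0.13728836] [ 2.70731755 10.53770769  3.88879894] [ 2.29007544 -0.6091395   0.09010526]
102.0 0.52 -0.09 t= -0.98 -0.21
107.0 0.51 -0.13 t= -0.96 -0.29
112.0 0.49 -0.17 t= -0.93 -0.37
117.0 0.48 -0.22 t= -0.89 -0.45
122.0 0.46 -0.26 t= -0.85 -0.53
127.0 0.43 -0.3 t= -0.8 -0.6
132.0 0.4 -0.33 t= -0.74 -0.67
137.0 0.37 -0.37 t= -0.68 -0.73
142.0 0.34 -0.4 t= -0.62 -0.79
147.0 0.3 -0.43 t= -0.54 -0.84
152.0 0.27 -0.45 t= -0.47 -0.88
157.0 0.23 -0.47 t= -0.39 -0.92
```

Emit:
{"name": "apply_moves", "arguments": {"targets": [{"dx": 0.45,"dy": 0.13,"dz": 0,"wx": 0,"wy": 0,"wz": 0,"gripper": 0.9},{"dx": 0.89,"dy": 0.21,"dz": 0,"wx": 0,"wy": 0,"wz": 0,"gripper": 0.9},{"dx": 0.89,"dy": 0.21,"dz": 0,"wx": 0,"wy": 0,"wz": 0,"gripper": 0.9},{"dx": 0.89,"dy": 0.21,"dz": 0,"wx": 0,"wy": 0,"wz": 0,"gripper": 0.9}]}}

```text
time: 6.02
tool_pos: [0.6117, 0.109, 0.1369]
tcp_rot: [3.14, 0.005, -3.141]
contact_force: [3.5, 4.5, 3.1]
grip_width: 0.0208
finger_force: 59.1
```

```bash
python3 tab.py 102 5 40 1
```

```text
107.0 0.51 -0.13 t= -0.96 -0.29
112.0 0.49 -0.17 t= -0.93 -0.37
117.0 0.48 -0.22 t= -0.89 -0.45
122.0 0.46 -0.26 t= -0.85 -0.53
127.0 0.43 -0.3 t= -0.8 -0.6
132.0 0.4 -0.33 t= -0.74 -0.67
137.0 0.37 -0.37 t= -0.68 -0.73
142.0 0.34 -0.4 t= -0.62 -0.79
147.0 0.3 -0.43 t= -0.54 -0.84
152.0 0.27 -0.45 t= -0.47 -0.88
157.0 0.23 -0.47 t= -0.39 -0.92
162.0 0.18 -0.49 t= -0.31 -0.95
167.0 0.14 -0.5 t= -0.22 -0.97
172.0 0.1 -0.51 t= -0.14 -0.99
177.0 0.05 -0.52 t= -0.05 -1.0
182.0 0.0 -0.52 t= 0.03 -1.0
187.0 -0.04 -0.52 t= 0.12 -0.99
192.0 -0.09 -0.52 t= 0.21 -0.98
197.0 -0.13 -0.51 t= 0.29 -0.96
202.0 -0.17 -0.49 t= 0.37 -0.93
207.0 -0.22 -0.48 t= 0.45 -0.89
212.0 -0.26 -0.46 t= 0.53 -0.85
217.0 -0.3 -0.43 t= 0.6 -0.8
222.0 -0.33 -0.4 t= 0.67 -0.74
227.0 -0.37 -0.37 t= 0.73 -0.68
232.0 -0.4 -0.34 t= 0.79 -0.62
237.0 -0.43 -0.3 t= 0.84 -0.54
242.0 -0.45 -0.27 t= 0.88 -0.47
247.0 -0.47 -0.23 t= 0.92 -0.39
252.0 -0.49 -0.18 t= 0.95 -0.31
257.0 -0.5 -0.14 t= 0.97 -0.22
262.0 -0.51 -0.1 t= 0.99 -0.14
267.0 -0.52 -0.05 t= 1.0 -0.05
272.0 -0.52 -0.0 t= 1.0 0.03
277.0 -0.52 0.04 t= 0.99 0.12
282.0 -0.52 0.09 t= 0.98 0.21
287.0 -0.51 0.13 t= 0.96 0.29
292.0 -0.49 0.17 t= 0.93 0.37
297.0 -0.48 0.22 t= 0.89 0.45
302.0 -0.46 0.26 t= 0.85 0.53
```

```bash
python3 tab.py 102 4 48 2
```

```text
106.0 0.41 -0.1 t= -0.96 -0.28
110.0 0.8 -0.23 t= -0.94 -0.34
114.0 0.39 -0.16 t= -0.91 -0.41
118.0 0.76 -0.34 t= -0.88 -0.47
122.0 0.36 -0.21 t= -0.85 -0.53
126.0 0.71 -0.44 t= -0.81 -0.59
130.0 0.33 -0.26 t= -0.77 -0.64
134.0 0.64 -0.54 t= -0.72 -0.69
138.0 0.29 -0.3 t= -0.67 -0.74
142.0 0.56 -0.62 t= -0.62 -0.79
146.0 0.25 -0.34 t= -0.56 -0.83
150.0 0.47 -0.69 t= -0.5 -0.87
154.0 0.2 -0.37 t= -0.44 -0.9
158.0 0.37 -0.75 t= -0.37 -0.93
162.0 0.14 -0.39 t= -0.31 -0.95
166.0 0.26 -0.8 t= -0.24 -0.97
170.0 0.09 -0.41 t= -0.17 -0.98
174.0 0.15 -0.82 t= -0.1 -0.99
178.0 0.03 -0.42 t= -0.03 -1.0
182.0 0.03 -0.84 t= 0.03 -1.0
186.0 -0.03 -0.42 t= 0.1 -0.99
190.0 -0.09 -0.83 t= 0.17 -0.98
194.0 -0.09 -0.41 t= 0.24 -0.97
198.0 -0.2 -0.81 t= 0.31 -0.95
202.0 -0.14 -0.39 t= 0.37 -0.93
206.0 -0.31 -0.78 t= 0.44 -0.9
210.0 -0.2 -0.37 t= 0.5 -0.87
214.0 -0.42 -0.72 t= 0.56 -0.83
218.0 -0.25 -0.34 t= 0.62 -0.79
222.0 -0.52 -0.66 t= 0.67 -0.74
226.0 -0.29 -0.3 t= 0.72 -0.69
230.0 -0.6 -0.58 t= 0.77 -0.64
234.0 -0.33 -0.26 t= 0.81 -0.59
238.0 -0.68 -0.49 t= 0.85 -0.53
242.0 -0.36 -0.21 t= 0.88 -0.47
246.0 -0.74 -0.39 t= 0.91 -0.41
250.0 -0.39 -0.16 t= 0.94 -0.34
254.0 -0.79 -0.29 t= 0.96 -0.28
258.0 -0.41 -0.1 t= 0.98 -0.21
262.0 -0.82 -0.17 t= 0.99 -0.14
266.0 -0.42 -0.04 t= 1.0 -0.07
270.0 -0.84 -0.06 t= 1.0 -0.0
274.0 -0.42 0.01 t= 1.0 0.07
278.0 -0.84 0.06 t= 0.99 0.14
282.0 -0.41 0.07 t= 0.98 0.21
286.0 -0.82 0.17 t= 0.96 0.28
290.0 -0.4 0.13 t= 0.94 0.34
294.0 -0.79 0.29 t= 0.91 0.41
```

Emit:
{"name": "apply_moves", "arguments": {"targets": [{"dx": 0.41,"dy": -0.1,"dz": 0,"wx": 0,"wy": 0,"wz": 0,"gripper": 0.9},{"dx": 0.81,"dy": -0.23,"dz": 0,"wx": 0,"wy": 0,"wz": 0,"gripper": 0.9},{"dx": 0.81,"dy": -0.23,"dz": 0,"wx": 0,"wy": 0,"wz": 0,"gripper": 0.9},{"dx": 0.81,"dy": -0.23,"dz": 0,"wx": 0,"wy": 0,"wz": 0,"gripper": 0.9}]}}

```text
time: 6.35
tool_pos: [0.6033, 0.107, 0.1369]
tcp_rot: [3.139, 0.004, -3.141]
contact_force: [1.5, 6.6, 3.9]
grip_width: 0.0205
finger_force: 59.1
```

Emit:
{"name": "apply_moves", "arguments": {"targets": [{"dx": 0.39,"dy": -0.16,"dz": 0,"wx": 0,"wy": 0,"wz": 0,"gripper": 0.9},{"dx": 0.76,"dy": -0.34,"dz": 0,"wx": 0,"wy": 0,"wz": 0,"gripper": 0.9},{"dx": 0.76,"dy": -0.34,"dz": 0,"wx": 0,"wy": 0,"wz": 0,"gripper": 0.9},{"dx": 0.76,"dy": -0.34,"dz": 0,"wx": 0,"wy": 0,"wz": 0,"gripper": 0.9}]}}

```text
time: 6.68
tool_pos: [0.5952, 0.1037, 0.1369]
tcp_rot: [3.139, 0.003, -3.141]
contact_force: [1.9, 5.7, 3.6]
grip_width: 0.0207
finger_force: 59.2
```

Emit:
{"name": "apply_moves", "arguments": {"targets": [{"dx": 0.36,"dy": -0.21,"dz": 0,"wx": 0,"wy": 0,"wz": 0,"gripper": 0.9},{"dx": 0.71,"dy": -0.44,"dz": 0,"wx": 0,"wy": 0,"wz": 0,"gripper": 0.9},{"dx": 0.71,"dy": -0.44,"dz": 0,"wx": 0,"wy": 0,"wz": 0,"gripper": 0.9},{"dx": 0.71,"dy": -0.44,"dz": 0,"wx": 0,"wy": 0,"wz": 0,"gripper": 0.9}]}}

```text
time: 7.02
tool_pos: [0.5877, 0.0993, 0.1368]
tcp_rot: [3.139, 0.002, -3.141]
contact_force: [0.6, 6.0, 4.6]
grip_width: 0.0206
finger_force: 59.3
```

Emit:
{"name": "apply_moves", "arguments": {"targets": [{"dx": 0.33,"dy": -0.26,"dz": 0,"wx": 0,"wy": 0,"wz": 0,"gripper": 0.9},{"dx": 0.64,"dy": -0.54,"dz": 0,"wx": 0,"wy": 0,"wz": 0,"gripper": 0.9},{"dx": 0.64,"dy": -0.54,"dz": 0,"wx": 0,"wy": 0,"wz": 0,"gripper": 0.9},{"dx": 0.64,"dy": -0.54,"dz": 0,"wx": 0,"wy": 0,"wz": 0,"gripper": 0.9}]}}

```text
time: 7.35
tool_pos: [0.5809, 0.0939, 0.1368]
tcp_rot: [3.139, 0.001, -3.141]
contact_force: [-1.5, 6.9, 5.1]
grip_width: 0.0206
finger_force: 59.3
```

Emit:
{"name": "apply_moves", "arguments": {"targets": [{"dx": 0.29,"dy": -0.3,"dz": 0,"wx": 0,"wy": 0,"wz": 0,"gripper": 0.9},{"dx": 0.56,"dy": -0.62,"dz": 0,"wx": 0,"wy": 0,"wz": 0,"gripper": 0.9},{"dx": 0.56,"dy": -0.62,"dz": 0,"wx": 0,"wy": 0,"wz": 0,"gripper": 0.9},{"dx": 0.56,"dy": -0.62,"dz": 0,"wx": 0,"wy": 0,"wz": 0,"gripper": 0.9}]}}

```text
time: 7.68
tool_pos: [0.5749, 0.0875, 0.1367]
tcp_rot: [3.139, 0.0, -3.141]
contact_force: [-0.9, 6.2, 4.9]
grip_width: 0.0202
finger_force: 59.4
```

Emit:
{"name": "apply_moves", "arguments": {"targets": [{"dx": 0.25,"dy": -0.34,"dz": 0,"wx": 0,"wy": 0,"wz": 0,"gripper": 0.9},{"dx": 0.47,"dy": -0.69,"dz": 0,"wx": 0,"wy": 0,"wz": 0,"gripper": 0.9},{"dx": 0.47,"dy": -0.69,"dz": 0,"wx": 0,"wy": 0,"wz": 0,"gripper": 0.9},{"dx": 0.47,"dy": -0.69,"dz": 0,"wx": 0,"wy": 0,"wz": 0,"gripper": 0.9}]}}

```text
time: 8.02
tool_pos: [0.5699, 0.0804, 0.1366]
tcp_rot: [3.14, -0.0, -3.142]
contact_force: [-2.4, 5.2, 5.6]
grip_width: 0.0205
finger_force: 59.4
```

Emit:
{"name": "apply_moves", "arguments": {"targets": [{"dx": 0.2,"dy": -0.37,"dz": 0,"wx": 0,"wy": 0,"wz": 0,"gripper": 0.9},{"dx": 0.37,"dy": -0.75,"dz": 0,"wx": 0,"wy": 0,"wz": 0,"gripper": 0.9},{"dx": 0.37,"dy": -0.75,"dz": 0,"wx": 0,"wy": 0,"wz": 0,"gripper": 0.9},{"dx": 0.37,"dy": -0.75,"dz": 0,"wx": 0,"wy": 0,"wz": 0,"gripper": 0.9}]}}

```text
time: 8.35
tool_pos: [0.5679, 0.0765, 0.1368]
tcp_rot: [3.132, 0.003, -3.14]
contact_force: [2.6, 13.0, 3.6]
grip_width: 0.0208
finger_force: 59.2
```

Emit:
{"name": "apply_moves", "arguments": {"targets": [{"dx": 0,"dy": 0,"dz": 0,"wx": 0,"wy": 0,"wz": 0,"gripper": 0.9},{"dx": 0,"dy": 0,"dz": 0,"wx": 0,"wy": 0,"wz": 0,"gripper": 0.9},{"dx": 0,"dy": 0,"dz": 0,"wx": 0,"wy": 0,"wz": 0,"gripper": 0.9}]}}

```text
time: 8.6
tool_pos: [0.5679, 0.0766, 0.1368]
tcp_rot: [3.132, 0.003, -3.139]
contact_force: [1.4, 12.6, 3.6]
grip_width: 0.0206
finger_force: 59.2
```

```bash
python3 - <<'E'
import numpy as np
from scipy.optimize import least_squares
# measured TCP points, xy forces
d=np.array([[.6548,.1003,.6,5],[.6207,.1094,2.5,10],[.6117,.109,3.5,4.5],[.6033,.107,1.5,6.6],[.5952,.1037,1.9,5.7],[.5877,.0993,.6,6],[.5809,.0939,-1.5,6.9],[.5749,.0875,-.9,6.2],[.5699,.0804,-2.4,5.2],[.5679,.0765,2.6,13]])
r=least_squares(lambda p:np.hypot(d[:,0]-p[0],d[:,1]-p[1])-.06,[.624,.049]);print(r.x,(r.fun*1e3).round(2))
print(np.degrees(np.arctan2(d[:,1]-r.x[1],d[:,0]-r.x[0])).round(1))
r=least_squares(lambda p:np.hypot(d[:,0]-p[0],d[:,1]-p[1])-p[2],[.624,.049,.06]);print(r.x,(r.fun*1e3).round(2))
E
```

```text
[0.62168297 0.04985088] [ 0.35 -0.44 -0.01  0.03  0.01  0.    0.03  0.05  0.12  0.02]
[ 56.7  90.9  99.6 107.8 116.2 124.5 132.8 141.2 149.5 153.6]
[0.62196263 0.04905317 0.06075654] [ 0.11 -0.4   0.06  0.12  0.09  0.06  0.05  0.01  0.01 -0.13]
```

```bash
cat > t2.py <<'E'
import numpy as np
C=np.array([.6217,.0499])
def rows(p0,angs):
    for a in angs:
        q=C+.06*np.array([np.cos(np.radians(a)),np.sin(np.radians(a))])
        d=(q-p0)*100;print('{"dx": %.2f, "dy": %.2f, "dz": 0, "wx": 0, "wy": 0, "wz": 0, "gripper": 0.9},'%(-d[0],d[1]),end=' ')
    print('\n')
P=lambda a:C+.06*np.array([np.cos(np.radians(a)),np.sin(np.radians(a))])
if __name__=='__main__':
    rows(np.array([.5672,.0721]),[151,143,134,125,116,107,98,89,80,70,60,50])
    for s in(50,-70,-190):rows(P(s),np.arange(s-10,s-121,-10))
E
python3 t2.py
```

```text
{"dx": -0.20, "dy": 0.69, "dz": 0, "wx": 0, "wy": 0, "wz": 0, "gripper": 0.9}, {"dx": -0.66, "dy": 1.39, "dz": 0, "wx": 0, "wy": 0, "wz": 0, "gripper": 0.9}, {"dx": -1.28, "dy": 2.10, "dz": 0, "wx": 0, "wy": 0, "wz": 0, "gripper": 0.9}, {"dx": -2.01, "dy": 2.69, "dz": 0, "wx": 0, "wy": 0, "wz": 0, "gripper": 0.9}, {"dx": -2.82, "dy": 3.17, "dz": 0, "wx": 0, "wy": 0, "wz": 0, "gripper": 0.9}, {"dx": -3.70, "dy": 3.52, "dz": 0, "wx": 0, "wy": 0, "wz": 0, "gripper": 0.9}, {"dx": -4.61, "dy": 3.72, "dz": 0, "wx": 0, "wy": 0, "wz": 0, "gripper": 0.9}, {"dx": -5.55, "dy": 3.78, "dz": 0, "wx": 0, "wy": 0, "wz": 0, "gripper": 0.9}, {"dx": -6.49, "dy": 3.69, "dz": 0, "wx": 0, "wy": 0, "wz": 0, "gripper": 0.9}, {"dx": -7.50, "dy": 3.42, "dz": 0, "wx": 0, "wy": 0, "wz": 0, "gripper": 0.9}, {"dx": -8.45, "dy": 2.98, "dz": 0, "wx": 0, "wy": 0, "wz": 0, "gripper": 0.9}, {"dx": -9.31, "dy": 2.38, "dz": 0, "wx": 0, "wy": 0, "wz": 0, "gripper": 0.9}, 

{"dx": -0.74, "dy": -0.74, "dz": 0, "wx": 0, "wy": 0, "wz": 0, "gripper": 0.9}, {"dx": -1.34, "dy": -1.60, "dz": 0, "wx": 0, "wy": 0, "wz": 0, "grippe
[... 2000 characters left out ...]
05, "dy": 3.55, "dz": 0, "wx": 0, "wy": 0, "wz": 0, "gripper": 0.9}, {"dx": -2.91, "dy": 4.15, "dz": 0, "wx": 0, "wy": 0, "wz": 0, "gripper": 0.9}, {"dx": -3.86, "dy": 4.60, "dz": 0, "wx": 0, "wy": 0, "wz": 0, "gripper": 0.9}, {"dx": -4.87, "dy": 4.87, "dz": 0, "wx": 0, "wy": 0, "wz": 0, "gripper": 0.9}, {"dx": -5.91, "dy": 4.96, "dz": 0, "wx": 0, "wy": 0, "wz": 0, "gripper": 0.9}, {"dx": -6.95, "dy": 4.87, "dz": 0, "wx": 0, "wy": 0, "wz": 0, "gripper": 0.9}, {"dx": -7.96, "dy": 4.60, "dz": 0, "wx": 0, "wy": 0, "wz": 0, "gripper": 0.9}, {"dx": -8.91, "dy": 4.15, "dz": 0, "wx": 0, "wy": 0, "wz": 0, "gripper": 0.9}, {"dx": -9.77, "dy": 3.55, "dz": 0, "wx": 0, "wy": 0, "wz": 0, "gripper": 0.9},
```

Emit:
{"name": "apply_moves", "arguments": {"targets": [{"dx": -0.2,"dy": 0.69,"dz": 0,"wx": 0,"wy": 0,"wz": 0,"gripper": 0.9},{"dx": -0.66,"dy": 1.39,"dz": 0,"wx": 0,"wy": 0,"wz": 0,"gripper": 0.9},{"dx": -1.28,"dy": 2.1,"dz": 0,"wx": 0,"wy": 0,"wz": 0,"gripper": 0.9},{"dx": -2.01,"dy": 2.69,"dz": 0,"wx": 0,"wy": 0,"wz": 0,"gripper": 0.9},{"dx": -2.82,"dy": 3.17,"dz": 0,"wx": 0,"wy": 0,"wz": 0,"gripper": 0.9},{"dx": -3.7,"dy": 3.52,"dz": 0,"wx": 0,"wy": 0,"wz": 0,"gripper": 0.9},{"dx": -4.61,"dy": 3.72,"dz": 0,"wx": 0,"wy": 0,"wz": 0,"gripper": 0.9},{"dx": -5.55,"dy": 3.78,"dz": 0,"wx": 0,"wy": 0,"wz": 0,"gripper": 0.9},{"dx": -6.49,"dy": 3.69,"dz": 0,"wx": 0,"wy": 0,"wz": 0,"gripper": 0.9},{"dx": -7.5,"dy": 3.42,"dz": 0,"wx": 0,"wy": 0,"wz": 0,"gripper": 0.9},{"dx": -8.45,"dy": 2.98,"dz": 0,"wx": 0,"wy": 0,"wz": 0,"gripper": 0.9},{"dx": -9.31,"dy": 2.38,"dz": 0,"wx": 0,"wy": 0,"wz": 0,"gripper": 0.9}]}}

```text
time: 9.6
tool_pos: [0.6593, 0.0974, 0.1365]
tcp_rot: [3.139, -0.002, -3.14]
contact_force: [-1.6, 4.8, 6.7]
grip_width: 0.0203
finger_force: 59.6
```

Emit:
{"name": "apply_moves", "arguments": {"targets": [{"dx": -0.74,"dy": -0.74,"dz": 0,"wx": 0,"wy": 0,"wz": 0,"gripper": 0.9},{"dx": -1.34,"dy": -1.6,"dz": 0,"wx": 0,"wy": 0,"wz": 0,"gripper": 0.9},{"dx": -1.78,"dy": -2.54,"dz": 0,"wx": 0,"wy": 0,"wz": 0,"gripper": 0.9},{"dx": -2.05,"dy": -3.55,"dz": 0,"wx": 0,"wy": 0,"wz": 0,"gripper": 0.9},{"dx": -2.14,"dy": -4.6,"dz": 0,"wx": 0,"wy": 0,"wz": 0,"gripper": 0.9},{"dx": -2.05,"dy": -5.64,"dz": 0,"wx": 0,"wy": 0,"wz": 0,"gripper": 0.9},{"dx": -1.78,"dy": -6.65,"dz": 0,"wx": 0,"wy": 0,"wz": 0,"gripper": 0.9},{"dx": -1.34,"dy": -7.6,"dz": 0,"wx": 0,"wy": 0,"wz": 0,"gripper": 0.9},{"dx": -0.74,"dy": -8.45,"dz": 0,"wx": 0,"wy": 0,"wz": 0,"gripper": 0.9},{"dx": 0,"dy": -9.19,"dz": 0,"wx": 0,"wy": 0,"wz": 0,"gripper": 0.9},{"dx": 0.86,"dy": -9.79,"dz": 0,"wx": 0,"wy": 0,"wz": 0,"gripper": 0.9},{"dx": 1.8,"dy": -10.23,"dz": 0,"wx": 0,"wy": 0,"wz": 0,"gripper": 0.9}]}}

```text
time: 10.6
tool_pos: [0.6436, -0.0063, 0.1365]
tcp_rot: [3.14, 0.004, 3.141]
contact_force: [4.5, 4.2, 2.1]
grip_width: 0.0207
finger_force: 59.2
```

Emit:
{"name": "apply_moves", "arguments": {"targets": [{"dx": 1.01,"dy": -0.27,"dz": 0,"wx": 0,"wy": 0,"wz": 0,"gripper": 0.9},{"dx": 2.05,"dy": -0.36,"dz": 0,"wx": 0,"wy": 0,"wz": 0,"gripper": 0.9},{"dx": 3.09,"dy": -0.27,"dz": 0,"wx": 0,"wy": 0,"wz": 0,"gripper": 0.9},{"dx": 4.1,"dy": 0,"dz": 0,"wx": 0,"wy": 0,"wz": 0,"gripper": 0.9},{"dx": 5.05,"dy": 0.44,"dz": 0,"wx": 0,"wy": 0,"wz": 0,"gripper": 0.9},{"dx": 5.91,"dy": 1.04,"dz": 0,"wx": 0,"wy": 0,"wz": 0,"gripper": 0.9},{"dx": 6.65,"dy": 1.78,"dz": 0,"wx": 0,"wy": 0,"wz": 0,"gripper": 0.9},{"dx": 7.25,"dy": 2.64,"dz": 0,"wx": 0,"wy": 0,"wz": 0,"gripper": 0.9},{"dx": 7.69,"dy": 3.59,"dz": 0,"wx": 0,"wy": 0,"wz": 0,"gripper": 0.9},{"dx": 7.96,"dy": 4.6,"dz": 0,"wx": 0,"wy": 0,"wz": 0,"gripper": 0.9},{"dx": 8.05,"dy": 5.64,"dz": 0,"wx": 0,"wy": 0,"wz": 0,"gripper": 0.9},{"dx": 7.96,"dy": 6.68,"dz": 0,"wx": 0,"wy": 0,"wz": 0,"gripper": 0.9}]}}

```text
time: 11.6
tool_pos: [0.5617, 0.0561, 0.1364]
tcp_rot: [-3.132, -0.001, 3.138]
contact_force: [-1.5, -5.7, 5.2]
grip_width: 0.0206
finger_force: 59.6
```

Emit:
{"name": "apply_moves", "arguments": {"targets": [{"dx": -0.27,"dy": 1.01,"dz": 0,"wx": 0,"wy": 0,"wz": 0,"gripper": 0.9},{"dx": -0.71,"dy": 1.96,"dz": 0,"wx": 0,"wy": 0,"wz": 0,"gripper": 0.9},{"dx": -1.31,"dy": 2.81,"dz": 0,"wx": 0,"wy": 0,"wz": 0,"gripper": 0.9},{"dx": -2.05,"dy": 3.55,"dz": 0,"wx": 0,"wy": 0,"wz": 0,"gripper": 0.9},{"dx": -2.91,"dy": 4.15,"dz": 0,"wx": 0,"wy": 0,"wz": 0,"gripper": 0.9},{"dx": -3.86,"dy": 4.6,"dz": 0,"wx": 0,"wy": 0,"wz": 0,"gripper": 0.9},{"dx": -4.87,"dy": 4.87,"dz": 0,"wx": 0,"wy": 0,"wz": 0,"gripper": 0.9},{"dx": -5.91,"dy": 4.96,"dz": 0,"wx": 0,"wy": 0,"wz": 0,"gripper": 0.9},{"dx": -6.95,"dy": 4.87,"dz": 0,"wx": 0,"wy": 0,"wz": 0,"gripper": 0.9},{"dx": -7.96,"dy": 4.6,"dz": 0,"wx": 0,"wy": 0,"wz": 0,"gripper": 0.9},{"dx": -8.91,"dy": 4.15,"dz": 0,"wx": 0,"wy": 0,"wz": 0,"gripper": 0.9},{"dx": -9.77,"dy": 3.55,"dz": 0,"wx": 0,"wy": 0,"wz": 0,"gripper": 0.9}]}}

```text
time: 12.6
tool_pos: [0.6594, 0.0973, 0.1365]
tcp_rot: [3.139, -0.002, -3.14]
contact_force: [-2.0, 4.5, 5.7]
grip_width: 0.0204
finger_force: 59.6
```

Emit:
{"name": "apply_moves", "arguments": {"targets": [{"dx": -0.74,"dy": -0.74,"dz": 0,"wx": 0,"wy": 0,"wz": 0,"gripper": 0.9},{"dx": -1.34,"dy": -1.6,"dz": 0,"wx": 0,"wy": 0,"wz": 0,"gripper": 0.9},{"dx": -1.78,"dy": -2.54,"dz": 0,"wx": 0,"wy": 0,"wz": 0,"gripper": 0.9},{"dx": -2.05,"dy": -3.55,"dz": 0,"wx": 0,"wy": 0,"wz": 0,"gripper": 0.9},{"dx": -2.14,"dy": -4.6,"dz": 0,"wx": 0,"wy": 0,"wz": 0,"gripper": 0.9},{"dx": -2.05,"dy": -5.64,"dz": 0,"wx": 0,"wy": 0,"wz": 0,"gripper": 0.9},{"dx": -1.78,"dy": -6.65,"dz": 0,"wx": 0,"wy": 0,"wz": 0,"gripper": 0.9},{"dx": -1.34,"dy": -7.6,"dz": 0,"wx": 0,"wy": 0,"wz": 0,"gripper": 0.9},{"dx": -0.74,"dy": -8.45,"dz": 0,"wx": 0,"wy": 0,"wz": 0,"gripper": 0.9},{"dx": 0,"dy": -9.19,"dz": 0,"wx": 0,"wy": 0,"wz": 0,"gripper": 0.9},{"dx": 0.86,"dy": -9.79,"dz": 0,"wx": 0,"wy": 0,"wz": 0,"gripper": 0.9},{"dx": 1.8,"dy": -10.23,"dz": 0,"wx": 0,"wy": 0,"wz": 0,"gripper": 0.9}]}}

```text
time: 13.6
tool_pos: [0.6437, -0.0063, 0.1365]
tcp_rot: [3.14, 0.004, 3.141]
contact_force: [4.1, 5.7, 2.1]
grip_width: 0.0201
finger_force: 59.3
```

Emit:
{"name": "apply_moves", "arguments": {"targets": [{"dx": 1.01,"dy": -0.27,"dz": 0,"wx": 0,"wy": 0,"wz": 0,"gripper": 0.9},{"dx": 2.05,"dy": -0.36,"dz": 0,"wx": 0,"wy": 0,"wz": 0,"gripper": 0.9},{"dx": 3.09,"dy": -0.27,"dz": 0,"wx": 0,"wy": 0,"wz": 0,"gripper": 0.9},{"dx": 4.1,"dy": 0,"dz": 0,"wx": 0,"wy": 0,"wz": 0,"gripper": 0.9},{"dx": 5.05,"dy": 0.44,"dz": 0,"wx": 0,"wy": 0,"wz": 0,"gripper": 0.9},{"dx": 5.91,"dy": 1.04,"dz": 0,"wx": 0,"wy": 0,"wz": 0,"gripper": 0.9},{"dx": 6.65,"dy": 1.78,"dz": 0,"wx": 0,"wy": 0,"wz": 0,"gripper": 0.9},{"dx": 7.25,"dy": 2.64,"dz": 0,"wx": 0,"wy": 0,"wz": 0,"gripper": 0.9},{"dx": 7.69,"dy": 3.59,"dz": 0,"wx": 0,"wy": 0,"wz": 0,"gripper": 0.9},{"dx": 7.96,"dy": 4.6,"dz": 0,"wx": 0,"wy": 0,"wz": 0,"gripper": 0.9},{"dx": 8.05,"dy": 5.64,"dz": 0,"wx": 0,"wy": 0,"wz": 0,"gripper": 0.9},{"dx": 7.96,"dy": 6.68,"dz": 0,"wx": 0,"wy": 0,"wz": 0,"gripper": 0.9}]}}

```text
time: 14.6
tool_pos: [0.5617, 0.0561, 0.1365]
tcp_rot: [-3.132, -0.001, 3.138]
contact_force: [-1.8, -5.8, 5.6]
grip_width: 0.0205
finger_force: 59.7
```

Emit:
{"name": "apply_moves", "arguments": {"targets": [{"dx": -0.27,"dy": 1.01,"dz": 0,"wx": 0,"wy": 0,"wz": 0,"gripper": 0.9},{"dx": -0.71,"dy": 1.96,"dz": 0,"wx": 0,"wy": 0,"wz": 0,"gripper": 0.9},{"dx": -1.31,"dy": 2.81,"dz": 0,"wx": 0,"wy": 0,"wz": 0,"gripper": 0.9},{"dx": -2.05,"dy": 3.55,"dz": 0,"wx": 0,"wy": 0,"wz": 0,"gripper": 0.9},{"dx": -2.91,"dy": 4.15,"dz": 0,"wx": 0,"wy": 0,"wz": 0,"gripper": 0.9},{"dx": -3.86,"dy": 4.6,"dz": 0,"wx": 0,"wy": 0,"wz": 0,"gripper": 0.9},{"dx": -4.87,"dy": 4.87,"dz": 0,"wx": 0,"wy": 0,"wz": 0,"gripper": 0.9},{"dx": -5.91,"dy": 4.96,"dz": 0,"wx": 0,"wy": 0,"wz": 0,"gripper": 0.9},{"dx": -6.95,"dy": 4.87,"dz": 0,"wx": 0,"wy": 0,"wz": 0,"gripper": 0.9},{"dx": -7.96,"dy": 4.6,"dz": 0,"wx": 0,"wy": 0,"wz": 0,"gripper": 0.9},{"dx": -8.91,"dy": 4.15,"dz": 0,"wx": 0,"wy": 0,"wz": 0,"gripper": 0.9},{"dx": -9.77,"dy": 3.55,"dz": 0,"wx": 0,"wy": 0,"wz": 0,"gripper": 0.9}]}}

```text
time: 15.6
tool_pos: [0.6595, 0.0973, 0.1365]
tcp_rot: [3.139, -0.002, -3.141]
contact_force: [-3.0, 5.5, 5.5]
grip_width: 0.0209
finger_force: 59.7
```

Emit:
{"name": "apply_moves", "arguments": {"targets": [{"dx": -0.74,"dy": -0.74,"dz": 0,"wx": 0,"wy": 0,"wz": 0,"gripper": 0.9},{"dx": -1.34,"dy": -1.6,"dz": 0,"wx": 0,"wy": 0,"wz": 0,"gripper": 0.9},{"dx": -1.78,"dy": -2.54,"dz": 0,"wx": 0,"wy": 0,"wz": 0,"gripper": 0.9},{"dx": -2.05,"dy": -3.55,"dz": 0,"wx": 0,"wy": 0,"wz": 0,"gripper": 0.9},{"dx": -2.14,"dy": -4.6,"dz": 0,"wx": 0,"wy": 0,"wz": 0,"gripper": 0.9},{"dx": -2.05,"dy": -5.64,"dz": 0,"wx": 0,"wy": 0,"wz": 0,"gripper": 0.9},{"dx": -1.78,"dy": -6.65,"dz": 0,"wx": 0,"wy": 0,"wz": 0,"gripper": 0.9},{"dx": -1.34,"dy": -7.6,"dz": 0,"wx": 0,"wy": 0,"wz": 0,"gripper": 0.9},{"dx": -0.74,"dy": -8.45,"dz": 0,"wx": 0,"wy": 0,"wz": 0,"gripper": 0.9},{"dx": 0,"dy": -9.19,"dz": 0,"wx": 0,"wy": 0,"wz": 0,"gripper": 0.9},{"dx": 0.86,"dy": -9.79,"dz": 0,"wx": 0,"wy": 0,"wz": 0,"gripper": 0.9},{"dx": 1.8,"dy": -10.23,"dz": 0,"wx": 0,"wy": 0,"wz": 0,"gripper": 0.9}]}}

```text
time: 16.6
tool_pos: [0.6438, -0.0063, 0.1365]
tcp_rot: [3.14, 0.004, 3.141]
contact_force: [3.8, 4.7, 2.0]
grip_width: 0.021
finger_force: 59.3
```

Emit:
{"name": "apply_moves", "arguments": {"targets": [{"dx": 1.01,"dy": -0.27,"dz": 0,"wx": 0,"wy": 0,"wz": 0,"gripper": 0.9},{"dx": 2.05,"dy": -0.36,"dz": 0,"wx": 0,"wy": 0,"wz": 0,"gripper": 0.9},{"dx": 3.09,"dy": -0.27,"dz": 0,"wx": 0,"wy": 0,"wz": 0,"gripper": 0.9},{"dx": 4.1,"dy": 0,"dz": 0,"wx": 0,"wy": 0,"wz": 0,"gripper": 0.9},{"dx": 5.05,"dy": 0.44,"dz": 0,"wx": 0,"wy": 0,"wz": 0,"gripper": 0.9},{"dx": 5.91,"dy": 1.04,"dz": 0,"wx": 0,"wy": 0,"wz": 0,"gripper": 0.9},{"dx": 6.65,"dy": 1.78,"dz": 0,"wx": 0,"wy": 0,"wz": 0,"gripper": 0.9},{"dx": 7.25,"dy": 2.64,"dz": 0,"wx": 0,"wy": 0,"wz": 0,"gripper": 0.9},{"dx": 7.69,"dy": 3.59,"dz": 0,"wx": 0,"wy": 0,"wz": 0,"gripper": 0.9},{"dx": 7.96,"dy": 4.6,"dz": 0,"wx": 0,"wy": 0,"wz": 0,"gripper": 0.9},{"dx": 8.05,"dy": 5.64,"dz": 0,"wx": 0,"wy": 0,"wz": 0,"gripper": 0.9},{"dx": 7.96,"dy": 6.68,"dz": 0,"wx": 0,"wy": 0,"wz": 0,"gripper": 0.9}]}}

```text
time: 17.6
tool_pos: [0.5618, 0.0561, 0.1365]
tcp_rot: [-3.132, -0.001, 3.138]
contact_force: [-1.9, -5.1, 5.9]
grip_width: 0.0205
finger_force: 59.8
```

```bash
python3 -c "
from t2 import *
rows(P(170),[163,156,149,147])"
```

```text
{"dx": -0.17, "dy": 0.71, "dz": 0, "wx": 0, "wy": 0, "wz": 0, "gripper": 0.9}, {"dx": -0.43, "dy": 1.40, "dz": 0, "wx": 0, "wy": 0, "wz": 0, "gripper": 0.9}, {"dx": -0.77, "dy": 2.05, "dz": 0, "wx": 0, "wy": 0, "wz": 0, "gripper": 0.9}, {"dx": -0.88, "dy": 2.23, "dz": 0, "wx": 0, "wy": 0, "wz": 0, "gripper": 0.9},
```

Emit:
{"name": "apply_moves", "arguments": {"targets": [{"dx": -0.17,"dy": 0.71,"dz": 0,"wx": 0,"wy": 0,"wz": 0,"gripper": 0.9},{"dx": -0.43,"dy": 1.4,"dz": 0,"wx": 0,"wy": 0,"wz": 0,"gripper": 0.9},{"dx": -0.77,"dy": 2.05,"dz": 0,"wx": 0,"wy": 0,"wz": 0,"gripper": 0.9},{"dx": -0.88,"dy": 2.23,"dz": 0,"wx": 0,"wy": 0,"wz": 0,"gripper": 0.9},{"dx": -0.88,"dy": 2.23,"dz": 0,"wx": 0,"wy": 0,"wz": 0,"gripper": 0.9},{"dx": -0.88,"dy": 2.23,"dz": 0,"wx": 0,"wy": 0,"wz": 0,"gripper": 0.9},{"dx": -0.88,"dy": 2.23,"dz": 0,"wx": 0,"wy": 0,"wz": 0,"gripper": 0.9}]}}

```text
time: 18.18
tool_pos: [0.5696, 0.0802, 0.1364]
tcp_rot: [-3.136, -0.004, 3.14]
contact_force: [-4.5, -2.0, 7.7]
grip_width: 0.0202
finger_force: 60.0
```

Emit:
{"name": "apply_moves", "arguments": {"targets": [{"dx": -0.88,"dy": 0,"dz": 0,"wx": 0,"wy": 0,"wz": 0,"gripper": 0.6}]}}

```text
time: 18.27
tool_pos: [0.578, 0.0804, 0.1358]
tcp_rot: [-3.136, -0.004, 3.14]
contact_force: [-0.1, 0.0, -0.4]
grip_width: 0.0315
finger_force: 0.0
```

That row carried a mistaken sideways shift of 9 mm as the fingers opened, so I'll open fully, lift, and then check the crank angle in the cameras.

Emit:
{"name": "apply_moves", "arguments": {"targets": [{"dx": 0,"dy": 0,"dz": 0,"wx": 0,"wy": 0,"wz": 0,"gripper": 0.3},{"dx": 0,"dy": 0,"dz": 0,"wx": 0,"wy": 0,"wz": 0,"gripper": 0.3},{"dx": 0,"dy": 0,"dz": 0,"wx": 0,"wy": 0,"wz": 0,"gripper": 0.3},{"dx": 0,"dy": 0,"dz": 0,"wx": 0,"wy": 0,"wz": 0,"gripper": 0.3},{"dx": 0,"dy": 0,"dz": -3,"wx": 0,"wy": 0,"wz": 0,"gripper": 0.3},{"dx": 0,"dy": 0,"dz": -6,"wx": 0,"wy": 0,"wz": 0,"gripper": 0.3},{"dx": 0,"dy": 0,"dz": -10,"wx": 0,"wy": 0,"wz": 0,"gripper": 0.3},{"dx": 0,"dy": 0,"dz": -14,"wx": 0,"wy": 0,"wz": 0,"gripper": 0.3},{"dx": 0,"dy": 14,"dz": -14,"wx": 0,"wy": 0,"wz": 0,"gripper": 0.3},{"dx": 0,"dy": 14,"dz": -14,"wx": 0,"wy": 0,"wz": 0,"gripper": 0.3},{"dx": 0,"dy": 14,"dz": -14,"wx": 0,"wy": 0,"wz": 0,"gripper": 0.3},{"dx": 0,"dy": 14,"dz": -14,"wx": 0,"wy": 0,"wz": 0,"gripper": 0.3}]}}

```text
time: 19.27
tool_pos: [0.5794, 0.2274, 0.276]
tcp_rot: [3.139, -0.0, -3.138]
contact_force: [-0.2, -0.2, -0.3]
grip_width: 0.06
finger_force: 0.0
```

```bash
python3 - <<'E'
from h import *
print(ctrl.sense()['tool_pos'])
for cam in('top','scene'):
    im,d=ctrl.camera(cam)
    cv2.imwrite(f'pics/{cam}9.png',cv2.resize(im[165:275,240:360] if cam=='top' else im[150:260,240:360],None,fx=5,fy=5,interpolation=cv2.INTER_CUBIC))
    for n,z in(('knob',.108),('crank',.095)):
        for r in ctrl.spot_point(cam,n)[:1]:print(cam,n,r,world(cam,r['pixel'],z=z))
a=cv2.imread('pics/top9.png');b=cv2.imread('pics/scene9.png')
cv2.imwrite('pics/fin.png',cv2.resize(np.hstack([a,b]),(800,367)))
E
```

```text
[0.57939862 0.22743619 0.27595161]
top knob {'pixel': [288.8, 240.1], 'score': 0.41} [0.574316   0.08285879 0.108     ]
top crank {'pixel': [304.0, 224.2], 'score': 0.82} [0.61600801 0.0442589  0.095     ]
scene knob {'pixel': [237.7, 218.7], 'score': 0.53} [0.47710104 0.09452324 0.108     ]
scene crank {'pixel': [291.8, 204.5], 'score': 0.68} [0.61931362 0.03954974 0.095     ]
```

View pics/fin.png

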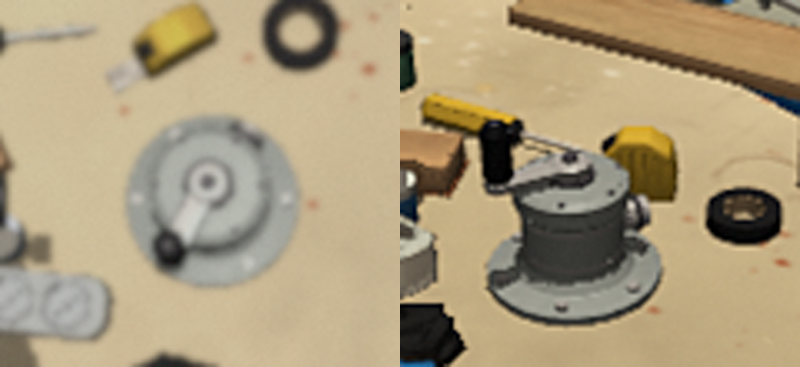

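The top crop shows the nut at view pixel (208,181) and the knob top at (169,246). The loose things look unmoved. Next I'll turn this into an angle.

```bash
python3 - <<'E'
from h import *
n=world('top',[302.4,219.3],z=.113)
k=world('top',[290.7,238.8],z=.158);print(n,k,np.degrees(np.arctan2(*(k-n)[[1,0]])))
# same without robot: depth-based knob top
im,d=ctrl.camera('top')
for r in ctrl.silhouettes('top','knob')[:1]:
    v,u=np.nonzero(r['mask']);print(r['score'],u.mean(),v.mean(),len(u))
q=np.array([world('top',[u,v],depth=d[v,u]) for v in range(215,260) for u in range(270,315)])
m=(q[:,2]>.145)&(q[:,2]<.17);c=np.median(q[m],0);print(m.sum(),c,np.degrees(np.arctan2(c[1]-.0490,c[0]-.6225)))
E
```

```text
[0.62617525 0.0476033  0.113     ] [0.5721585  0.07508779 0.158     ] 153.03235753572122
80 [0.57434972 0.0773428  0.15531327] 149.51757023860523
```

```bash
python3 -c "
from h import *
print(ctrl.close_job())"
```

```text
the job is handed in; nothing more can be done
None
```

The job is handed in: I wound the crank anticlockwise onto its stop at about 13 N, gave it three turns clockwise and let go. It rests near 150° by the camera against a target of about 149° (±3°), despite a mistaken 9 mm sideways nudge as the gripper opened. The things in the final view looked unmoved, and the verdict wasn't shown to me.

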